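Roll the bearing sleeve up to its stop

ROBOT

A 6-joint arm with a two-finger parallel gripper is mounted at the origin on a cart in front of the work surface, level with it; the furniture and walls round the work are solid. World frame = base frame: x ahead of the robot, y to its left, z up, the work surface at z = 0. Lengths are in m, angles in rad, forces in N, time in s.
With the tool pointing down it reaches from about 0.3 to 0.775 m from the base axis. Payload 14.6 kg.
Tool frame: the origin (TCP) lies at the very end of the fingers, on their centre line; the grasp point (between the pads) lies 19 mm behind it; z points along the fingers, y is the line along which they close (so a half turn about z gives the same grasp; the last joint's range is limited). The gripper opens to 94 mm and grips with 3 to 60 N. Pads are 16 mm wide; open, the fingers measure 119 mm over their backs; the gripper's body (75 mm by 177 mm) begins 78 mm behind the grasp point.
Start: joints at [-1.203, 0.3, 1.521, -0, 1.321, -0.067], TCP at [0.232, -0.499, 0.205] pointing down, gripper open.
Joint ranges: [-3.03, 3.03], [-0.79, 2.21], [0.23, 2.52], [-1.04, 4.18], [0, 3.07], [-2.55, 2.55]. Speed limits (rad/s): [2.22, 2.22, 2.57, 3.14, 3.14, 3.14].

INTERFACE

Orientations are given as [roll, pitch, yaw] about the fixed x, y, z axes, in that order (R = Rz(yaw) Ry(pitch) Rx(roll)).
In Python, from station import ctrl, cams gives the robot as it stands. The module is installed in compiled form; this text tells all that it offers.
- The arm moves only by the tool arm_command, never from a script. Its argument "plan" is a list that holds one entry, the list of rows, each a list of 7 numbers: the shift along the tool's x, y, z in fractions of the full range, 1 being 800 mm, then the turn, a rotation vector about the tool's x, y, z in shares of 60 degrees (1.0 is 60 degrees), then the closure, from -1 (fully open) to 1 (shut). A call has 1 to 12 rows; each row is the pose to reach, as a shift and turn from the pose commanded when the call began, along the tool's axes at that moment; what a row does not reach only later rows make up. A row lasts 1/10 s, in which the tool goes at most 50 mm and 8.59 degrees, less where a joint would pass 70% of its speed; a pose out of reach is approached as far as the arm can. No shift or turn number may pass 1 either way. A call with a gripper value outside its range is refused whole. The fingers move at their own pace and stop on an object; "squeeze" is the grip in N (left out, the last holds). Time passes only in rows, so rows that repeat a pose let the fingers close. It gives the time, the measured TCP pose, the force, the opening and the grip force at its end, in the units of the state.
- ctrl.get_obs(): the state, without advancing time (a new reading comes with each control period).
- cams.camera(name): name is "side" or "top"; returns (picture, depth): 384x512x3 uint8, blue, green, red; 384x512 float32, m along the optical axis (not along the pixel's ray), 0 where there is no reading.
- cams.camera_info(name): a dict with "fx", "fy", "cx", "cy" (pixels), "world_to_cam" (4x4, takes a point from world to camera coordinates). Camera axes: x right, y down, z forward; pixel columns grow to the right and rows downward; lengths in m; the calibration is good to about 2 mm. A picture is of the moment at which its call begins. camera_info takes no time and is no camera call.
- ctrl.hand_in(): hands the job in; it is judged then, once.
The state is a dict: "time_s": time; "qpos": joint angles; "joint_vel": joint speeds; "tau": joint torques, N m; "ee_pos": TCP position; "eef_rot": TCP orientation; "force": force on the tool from outside, world axes, zero at the start; "moment": the same for the moment, N m; "grip_width": finger opening in m; "grip_force": force on a finger pad.
Only numpy, scipy, OpenCV 4.12 (cv2) and the standard library are available. Lean on these libraries where they do the work, as an engineer would, in place of code of your own. Each camera call takes 0.05 s, during which the arm holds its last target. There are 200 camera calls.

TASK

Push the brass sleeve up the little loading ramp with the fingertips until it lies against the stop at the top and both yellow spring pawls have come up behind it, then let go and move clear. Push slowly and steadily: do not shoot it up or let it roll back down, do not pick it up, and leave the cans and the grey core standing beside the ramp where they are.

Things in the scene. Friction and masses are not known exactly. Their poses are not given: they have to be found in the camera images.
- ramp: Loading ramp with blue side rails, fixed to the bench; base plate 290 x 124 mm. Origin: near its middle, on the bench top. x points uphill (from the open foot to the stop), y left, z up. In this frame the grey track is level at z = 14 mm from x = -129 to -55 mm, then rises at 10 degrees to the stop. Side rails stand 12 mm above the track all along, 84 mm apart inside
- ramp_foot (a point): Where the level part of the track ends and the slope begins: on the track surface, on its middle line, 14 mm above the bench. A blue lip 8 mm high crosses the track at its open foot, 74 to 81 mm before this point
- roller: Loose brass bearing sleeve with two dark bands: smooth cylinder 50 mm across, 78 mm long, 0.24-0.36 kg. Origin: its centre; y is its axis, across the track (x, z turn as it rolls). Starts on the level track, x = -105 to -70 mm of the ramp. Seated at the stop its centre is at x = 78.5, z = 62.9 mm of the ramp, and the pawls keep it with 2 mm of play. Let go lower on the slope it rolls back
- stop (a point): The middle of the rubber-padded face of the stop at the top of the ramp, at the height of the seated sleeve's centre (25 mm along the slope from that centre)
- pawl_tip (a point): Midway between the uphill tips of the two yellow spring pawls (9 mm wide, 27 mm either side of the ramp's middle line; plain track between them), which stand 10 mm above the track when up. Hinged 45 mm farther downhill; the sleeve presses them into grooves as it rolls over (a few N of push) and springs raise them behind it
- pawl (a joint): Angle of the pawls (both move together), rad: 0 = up, as at the start; grows as they are pressed down, to 0.27
- canister_dark: Black and grey lidded canister, 35 mm in diameter, 48 mm tall, standing loose beside the ramp; bystander. Origin: centre of its underside
- can_blue: Blue can with a black lid, 50 mm in diameter, 30 mm tall, standing loose beside the ramp; bystander. Origin: centre of its underside
- film_core_2: Grey plastic winding core, 50 mm in diameter, 34 mm tall, standing loose beside the ramp; bystander. Origin: centre of its underside
Things that resemble listed ones, but are neither listed nor needed, are in the scene too. There is more than one size of the roller; the job needs the largest.

How it is judged:
By the outcome, as a careful person would: the job done as asked, in the order asked, and still so for the second after the job is handed in, with the robot touching nothing.
It also fails if it takes over 56 s, if anything falls off the work surface, if the arm or the gripper's body presses on something with over 40 N, if the wrist force passes 120 N, or if a joint passes its speed limit or range.

## Working session

There is one attempt and no reset: what is moved stays moved. The work goes in short steps, Python scripts to look and compute and a tool call to move; the robot and the scene stay as the last step left them, time stands still between calls to the robot, and variables do not carry over. Pictures are saved under pics/ and viewed, at most 10 in all, crops included, and the job is handed in when it is done.

Besides the shell and the picture viewer there is one more tool, called after "Emit:" as a command line: name --argument value ..., lists and objects as JSON in quotes. arm_command: Moves the arm, as the interface text tells. Its arguments: {"type":"object","properties":{"plan":{"type":"array"},"squeeze":{"type":"number"}},"required":["plan"]}

```bash
mkdir -p pics
cat > h.py <<'E'
import numpy as np, cv2
from station import ctrl, cams
def grab(n):
    im,d=cams.camera(n); np.savez(f'{n}.npz',im=im,d=d); return im,d
def load(n):
    z=np.load(f'{n}.npz'); return z['im'],z['d']
def cam(n):
    i=cams.camera_info(n); T=np.array(i['world_to_cam']); return i,T
def pts(n,uv,d):
    i,T=cam(n); uv=np.atleast_2d(uv).astype(float); d=np.atleast_1d(d)
    c=np.c_[(uv[:,0]-i['cx'])/i['fx']*d,(uv[:,1]-i['cy'])/i['fy']*d,d]
    return (c-T[:3,3])@T[:3,:3]
def plane(n,uv,z):
    i,T=cam(n); o=-T[:3,:3].T@T[:3,3]; p=pts(n,uv,np.ones(len(np.atleast_2d(uv)))); r=p-o
    return o+r*((z-o[2])/r[:,2])[:,None]
def proj(n,P):
    i,T=cam(n); c=np.atleast_2d(P)@T[:3,:3].T+T[:3,3]
    return np.c_[c[:,0]/c[:,2]*i['fx']+i['cx'],c[:,1]/c[:,2]*i['fy']+i['cy']]
E
python3 - <<'E'
from h import *
a,_=grab('top'); b,_=grab('side')
cv2.imwrite('pics/top0.png',cv2.resize(a,(800,600))); cv2.imwrite('pics/side0.png',cv2.resize(b,(800,600)))
for n in('top','side'):
    i,T=cam(n); print(n,i['fx'],-T[:3,:3].T@T[:3,3],T[2,:3])
print(ctrl.get_obs())
E
```

```text
top 359.8020483733014 [ 0.46171729 -0.14587193  0.91247571] [ 0.10996181  0.00952349 -0.99389019]
side 386.8622727130135 [0.62035863 0.57078326 0.54597104] [-0.06876018 -0.8168592  -0.57272427]
{'time_s': 0.1, 'qpos': array([-1.20258438e+00,  3.00401867e-01,  1.52151487e+00, -9.57605431e-06,
        1.32070395e+00, -6.66107053e-02]), 'joint_vel': array([-0.00017854, -0.00109128, -0.00121854,  0.00054608, -0.00155722,
        0.00195694]), 'tau': array([ 1.36764545e-03, -5.32644153e+01, -3.53280079e+01,  7.09976256e-02,
        2.35181919e-02, -6.04618162e-05]), 'ee_pos': array([ 0.23159205, -0.49860425,  0.20495232]), 'eef_rot': array([-3.14056628e+00, -5.91724901e-05,  4.34825001e-01]), 'force': array([-0.99517738, -1.3925534 ,  0.39496427]), 'moment': array([-0.02201245,  0.01573685,  0.01843743]), 'grip_force': 0.0, 'grip_width': 0.09389220420065361}
```

View pics/top0.png

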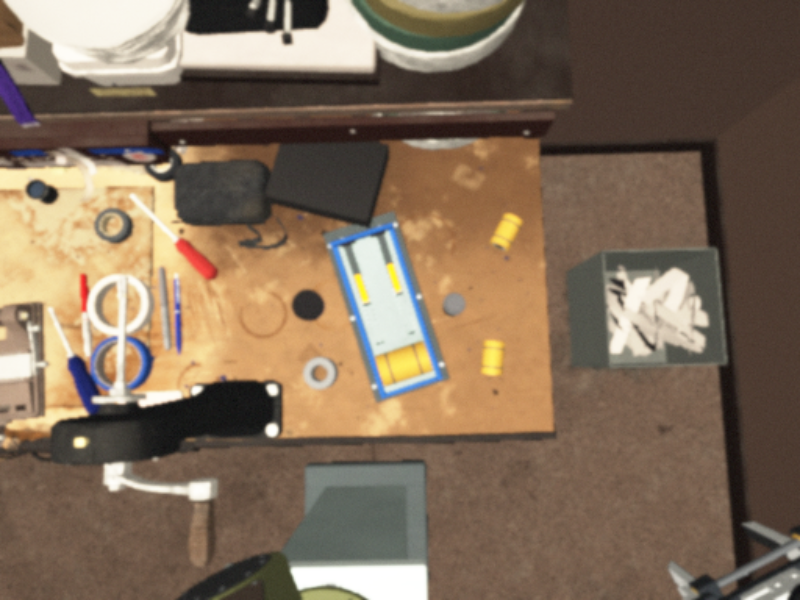

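View pics/side0.png

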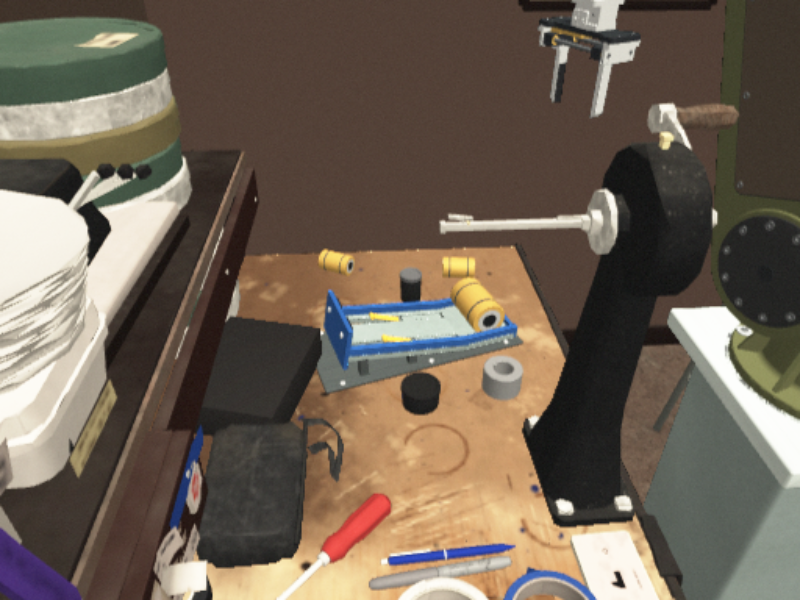

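The top view (800x600) shows the ramp running from its foot at about (412,392) to the stop at (362,225). There are three brass or yellow sleeves. The one on the track at (403,365) is the largest, and the ones at (507,231) and (493,358) on the bench are smaller. The one on the track fits the description. The bystanders are the blue/black can at (308,305), the grey core at (320,373) and the dark canister at (454,303).

In the side view the sleeve is at (477,303), resting on the level part, and both pawls are up at (385,318) and (397,339). Next I measure the ramp.

Run:
```python
from h import *
im,d=load('top'); hsv=cv2.cvtColor(im,cv2.COLOR_BGR2HSV)
blue=cv2.inRange(hsv,(100,130,80),(125,255,255)); blue[:,:200]=0; blue[:130]=0; blue[262:]=0
n,l,s,c=cv2.connectedComponentsWithStats(blue); k=1+np.argmax(s[1:,4]); print('blue',s[k],c[k])
v,u=np.where((l==k)&(d>0)); P=pts('top',np.c_[u,v],d[v,u]); 
r=cv2.minAreaRect(P[:,:2].astype(np.float32)*1000); print('rect',r)
br=cv2.inRange(hsv,(15,120,90),(35,255,255)); 
n,l,s,c=cv2.connectedComponentsWithStats(br)
for j in range(1,n):
    if s[j,4]>40 and s[j,0]>200:
        v,u=np.where((l==j)&(d>0)); Q=pts('top',np.c_[u,v],d[v,u]); q=cv2.minAreaRect(Q[:,:2].astype(np.float32)*1000)
        print(s[j],c[j].round(1),'z',np.percentile(Q[:,2],[5,50,98]).round(4),[np.round(x,1) for x in q])
np.save('blue.npy',P)
box=cv2.boxPoints(r); print(box)
x0,y0=205,130
cv2.imwrite('pics/crop1.png',cv2.resize(im[125:265,200:340],(600,600),interpolation=cv2.INTER_CUBIC))
```

```text
blue [212 143  71 112 720] [245.27777778 194.16666667]
rect ((539.7775268554688, -110.43280029296875), (247.98704528808594, 101.63915252685547), 16.62476921081543)
[303  89  11  13  84] [307.5  95.5] z [-0.0035 -0.0001  0.0029] [array([ 812.6, -271.3]), array([32.6, 22.6]), np.float64(23.3)]
[336  99  10  10  45] [340.2 103. ] z [-0.0035 -0.0008  0.0016] [array([ 790. , -358.5]), array([25.6, 23.5]), np.float64(3.1)]
[289 105  21  17 136] [298.5 113.3] z [-0.003  -0.0005  0.0027] [array([ 765.8, -246.6]), array([50.1, 33.9]), np.float64(62.6)]
[ 244  135  110  144 6221] [305.  221.4] z [-0.0029 -0.0002  0.0313] [array([ 515.7, -249.7]), array([266.8, 370.9]), np.float64(83.2)]
[311 135  25  28 387] [323.7 147.9] z [-0.0017  0.0282  0.0347] [array([ 671.4, -306.5]), array([46.2, 70.6]), np.float64(66.6)]
[342 165   7  14  47] [345.5 171.1] z [-0.0024  0.0001  0.0037] [array([ 608.6, -360. ]), array([33.3, 15.3]), np.float64(0.0)]
[248 168   8  18  65] [251.4 176.3] z [0.0259 0.0345 0.0439] [array([ 599.4, -119.7]), array([48.8,  8.9]), np.float64(16.0)]
[227 175   8  18  66] [230.7 183.4] z [0.0252 0.035  0.044 ] [array([583.2, -68.3]), array([49. ,  8.5]), np.float64(16.0)]
[241 219  35  27 609] [257.9 232.3] z [0.0509 0.0606 0.0653] [array([ 459.5, -133.5]), array([45.5, 75.2]), np.float64(16.2)]
[[ 406.42746   -97.2124  ]
 [ 435.50668  -194.60294 ]
 [ 673.12756  -123.6532  ]
 [ 644.04834   -26.262665]]
```

View pics/crop1.png

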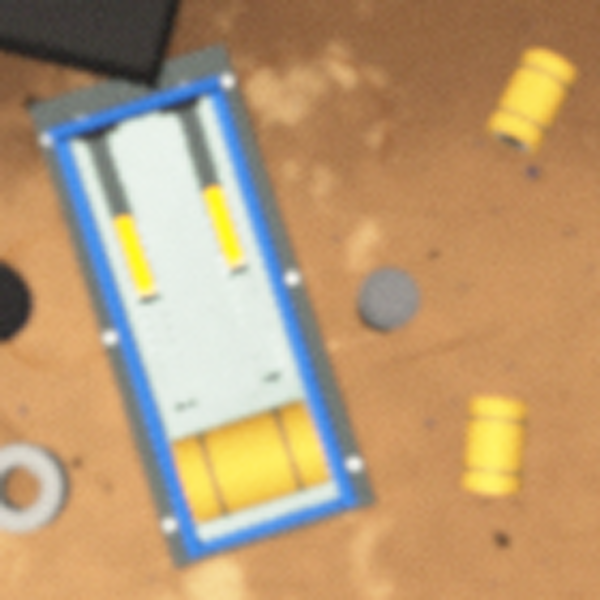

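The crop confirms it. The sleeve on the track at crop (253,462) is clearly the longest and thickest, and it has two dark bands. The bench ones at (533,98) and (493,447) are smaller. Next I refine the ramp frame and check the obstacles, the tall black winder above all.

```bash
cat >> h.py <<'E'
YAW=np.deg2rad(16.4); O=np.array([.5513,-.107,0.])
def toR(P): 
    c,s=np.cos(YAW),np.sin(YAW); return (np.atleast_2d(P)-O)@np.array([[c,-s,0],[s,c,0],[0,0,1]])
def toW(P):
    c,s=np.cos(YAW),np.sin(YAW); return np.atleast_2d(P)@np.array([[c,s,0],[-s,c,0],[0,0,1]])+O
E
python3 - <<'E'
from h import *
P=np.load('blue.npy'); Q=toR(P)*1000
L=Q[(Q[:,1]>20)&(Q[:,0]<80)&(Q[:,0]>-120)]; R=Q[(Q[:,1]<-20)&(Q[:,0]<80)&(Q[:,0]>-120)]
for S in(L,R):
    f=np.polyfit(S[:,0],S[:,1],1); print('rail slope deg',np.rad2deg(f[0]).round(2),'y at0',f[1].round(2))
    sl=S[S[:,0]>-40]; fz=np.polyfit(sl[:,0],sl[:,2],1); print(' incline',np.rad2deg(np.arctan(fz[0])).round(2),'z=26 at x',((26-fz[1])/fz[0]).round(1), 'flat z',np.median(S[S[:,0]<-65][:,2]).round(1))
M=Q[np.abs(Q[:,1])<35]; 
lo=M[M[:,0]<-100]; hi=M[M[:,0]>50]; print('lip x',np.percentile(lo[:,0],[0,10,50,90,100]).round(1),'z',np.median(lo[:,2]).round(1)); print('stop x',np.percentile(hi[:,0],[5,50,95]).round(1),'z',np.percentile(hi[:,2],[5,50,95]).round(1))
im,d=load('top'); hsv=cv2.cvtColor(im,cv2.COLOR_BGR2HSV)
V,U=np.mgrid[:384,:512]; m=d>0
W=pts('top',np.c_[U[m],V[m]],d[m]); X=toR(W)*1000
g=cv2.inRange(hsv,(15,120,90),(35,255,255))[m]>0
s=g&(abs(X[:,1])<38)&(X[:,0]>-130)&(X[:,0]<-55)&(X[:,2]>45); Y=X[s]
# circle fit in x,z with r=25
from scipy.optimize import least_squares
r=least_squares(lambda p:np.hypot(Y[:,0]-p[0],Y[:,2]-p[1])-25,[-90,39],loss='soft_l1'); print('roller centre x,z',r.x.round(1),'y',Y[:,1].min().round(1),Y[:,1].max().round(1))
# track height along the midline
for x in range(-60,100,20):
    t=(abs(X[:,1])<15)&(abs(X[:,0]-x)<6); print(x,np.median(X[t,2]).round(1),14+max(0,(x+55))*np.tan(np.deg2rad(10)).round(4))
# obstacles from both cameras
for n in('top','side'):
    im,d=load(n); m=d>0; W=pts(n,np.c_[U[m],V[m]],d[m])
    t=(W[:,2]>.1)&(W[:,0]>.05)&(W[:,0]<.75)&(W[:,1]>-.45)&(W[:,1]<.3)
    T=W[t]
    for a in np.arange(-.45,.3,.05):
        k=(T[:,1]>=a)&(T[:,1]<a+.05)
        if k.sum()>5: print(n,'y',a.round(2),'x',np.percentile(T[k,0],[1,99]).round(2),'z',np.percentile(T[k,2],[1,99]).round(2),k.sum())
E
```

```text
rail slope deg 0.16 y at0 47.46
 incline 10.08 z=26 at x -54.5 flat z 25.9
rail slope deg 0.35 y at0 -45.97
 incline 9.92 z=26 at x -47.6 flat z 25.5
lip x [-135.9 -135.7 -134.1 -132.6 -132.1] z 21.7
stop x [104.2 106.5 110.7] z [77.1 82.5 84.8]
roller centre x,z [-95.1  38.5] y -37.1 37.8
-60 13.7 14.0
-40 16.8 16.6445
-20 19.6 20.1705
0 23.5 23.6965
20 26.5 27.2225
40 30.1 30.7485
60 34.1 34.2745
80 37.5 37.8005
top y -0.45 x [0.2  0.24] z [0.21 0.35] 522
top y -0.05 x [0.19 0.25] z [0.21 0.38] 296
top y -0.0 x [0.22 0.36] z [0.19 0.38] 1127
top y 0.05 x [0.21 0.41] z [0.17 0.38] 1221
top y 0.1 x [0.2  0.43] z [0.1  0.39] 3065
top y 0.15 x [0.34 0.56] z [0.16 0.39] 1663
top y 0.2 x [0.38 0.41] z [0.32 0.37] 50
side y -0.45 x [0.17 0.24] z [0.21 0.38] 788
side y -0.05 x [0.24 0.26] z [0.29 0.46] 1790
side y -0.0 x [0.23 0.31] z [0.18 0.46] 4879
side y 0.05 x [0.21 0.36] z [0.15 0.38] 4288
side y 0.1 x [0.19 0.44] z [0.1  0.38] 2086
side y 0.15 x [0.38 0.55] z [0.1  0.39] 7727
side y 0.2 x [0.38 0.42] z [0.28 0.37] 2388
```

```bash
sed -i 's/deg2rad(16.4)/deg2rad(16.6)/; s/\[.5513,-.107,0.\]/[.5515,-.1065,0.]/' h.py
python3 - <<'E'
from h import *
V,U=np.mgrid[:384,:512]
for n in('side','top'):
    im,d=load(n); m=d>0; W=pts(n,np.c_[U[m],V[m]],d[m]); uv=np.c_[U[m],V[m]]
    t=(W[:,2]>.1)&(W[:,0]>-.1)&(W[:,0]<.7)&(W[:,1]>-.3)&(W[:,1]<.3)
    T=W[t]; q=uv[t]
    for a in np.arange(-.3,.3,.05):
      for b in np.arange(-.1,.6,.1):
        k=(T[:,1]>=a)&(T[:,1]<a+.05)&(T[:,0]>=b)&(T[:,0]<b+.1)
        if k.sum()>15: print(n,'y',a.round(2),'x',b.round(2),'z',np.percentile(T[k,2],[1,99]).round(2),'px800',(np.median(q[k],0)*1.5625).round(),np.median(im[m][t][k],0),k.sum())
E
```

```text
side y -0.05 x 0.2 z [0.29 0.46] px800 [738.  52.] [44. 64. 64.] 1790
side y -0.0 x 0.2 z [0.18 0.46] px800 [758. 134.] [43. 53. 62.] 4825
side y -0.0 x 0.3 z [0.36 0.38] px800 [652. 112.] [118.5 131.5 136.5] 54
side y 0.05 x 0.2 z [0.15 0.38] px800 [769. 241.] [39. 40. 40.] 3513
side y 0.05 x 0.3 z [0.36 0.38] px800 [684. 119.] [ 96. 117. 132.] 775
side y 0.1 x 0.1 z [0.16 0.2 ] px800 [792. 333.] [45. 67. 66.] 130
side y 0.1 x 0.2 z [0.16 0.26] px800 [786. 303.] [35. 37. 37.] 722
side y 0.1 x 0.3 z [0.37 0.38] px800 [683. 142.] [118.5 131.  136.5] 44
side y 0.1 x 0.4 z [0.1  0.38] px800 [592. 286.] [22. 23. 23.] 1190
side y 0.15 x 0.3 z [0.1  0.39] px800 [639. 325.] [30. 31. 31.] 1745
side y 0.15 x 0.4 z [0.1  0.38] px800 [611. 259.] [26. 26. 26.] 5624
side y 0.15 x 0.5 z [0.32 0.33] px800 [472. 225.] [186.  203.5 212. ] 358
side y 0.2 x 0.3 z [0.28 0.37] px800 [691. 242.] [33. 34. 35.] 1181
side y 0.2 x 0.4 z [0.29 0.36] px800 [661. 248.] [26. 26. 26.] 1207
top y -0.05 x 0.2 z [0.23 0.38] px800 [284. 589.] [42. 65. 64.] 289
top y -0.0 x 0.2 z [0.19 0.38] px800 [258. 573.] [43. 62. 
[... 201 characters left out ...]
 124.  149.5] 596
top y 0.05 x 0.4 z [0.31 0.35] px800 [175. 423.] [23.  23.  23.5] 54
top y 0.1 x 0.1 z [0.18 0.24] px800 [184. 592.] [47. 53. 58.] 37
top y 0.1 x 0.2 z [0.18 0.26] px800 [198. 588.] [35.5 37.  37.5] 102
top y 0.1 x 0.3 z [0.1  0.39] px800 [144. 444.] [42. 46. 48.] 1510
top y 0.1 x 0.4 z [0.1  0.38] px800 [156. 411.] [25. 25. 25.] 1416
top y 0.15 x 0.3 z [0.33 0.4 ] px800 [ 80. 455.] [63. 71. 75.] 635
top y 0.15 x 0.4 z [0.11 0.39] px800 [103. 408.] [64.  71.5 78. ] 830
top y 0.15 x 0.5 z [0.32 0.34] px800 [122. 301.] [227. 239. 246.] 198
top y 0.2 x 0.3 z [0.35 0.37] px800 [ 50. 442.] [50.5 57.  61.5] 22
top y 0.2 x 0.4 z [0.32 0.36] px800 [ 53. 425.] [ 92.5 130.5 160.5] 28
```

Run:
```python
from h import *
V,U=np.mgrid[:384,:512]
im,d=load('side')
for (u0,u1,v0,v1) in((470,510,130,200),(465,480,20,60),(480,511,20,60)):
    m=(U>=u0)&(U<u1)&(V>=v0)&(V<v1)&(d>0); W=pts('side',np.c_[U[m],V[m]],d[m]); c=np.median(W,0)
    k=np.linalg.norm(W-c,axis=1)<.1; c=W[k].mean(0); s=np.linalg.svd(W[k]-c,full_matrices=False); nn=s[2][2]
    print(c.round(3),nn.round(3),'az',np.rad2deg(np.arctan2(nn[1],nn[0])).round(1),(s[1]/np.sqrt(k.sum())).round(4))
print('q1+90',90-np.rad2deg(1.2026))
```

```text
[0.219 0.076 0.235] [-0.942 -0.334 -0.032] az -160.5 [0.0325 0.0196 0.0017]
[ 0.251 -0.018  0.401] [-0.967 -0.252  0.039] az -165.4 [0.0167 0.0081 0.001 ]
[0.239 0.017 0.41 ] [-0.935 -0.354  0.   ] az -159.2 [0.0163 0.0132 0.001 ]
q1+90 21.09609555756721
```

The olive part at the side picture's right edge is the robot's own shoulder: its face normal matches q1+90°. I'll move halfway towards a point above the foot, with the fingers set about 40 mm apart.

Units first: shifts go in shares of 800 mm and turns go in shares of 60 degrees. So 156 mm / 800 = 0.195, 130 mm / 800 = 0.1625, 0.145 rad / 1.0472 = 0.1385.

Emit:
arm_command --plan '[[[0.0325,-0.025,0,0,0,0.0191,0.15],[0.065,-0.05,0,0,0,0.0382,0.15],[0.0975,-0.075,0,0,0,0.0573,0.15],[0.13,-0.1,0,0,0,0.0764,0.15],[0.1625,-0.125,0,0,0,0.0955,0.15],[0.195,-0.15,0,0,0,0.1146,0.15],[0.195,-0.15,0,0,0,0.1385,0.15],[0.195,-0.15,0,0,0,0.1385,0.15]]]'

```text
time_s: 0.9
ee_pos: [0.3227, -0.3241, 0.2055]
eef_rot: [3.141, 0.0, 0.291]
force: [-0.5, -0.1, -0.0]
grip_width: 0.04
grip_force: 0.0
```

Run:
```python
from h import *
o=ctrl.get_obs(); print(o['time_s'],o['qpos'].round(3),o['ee_pos'].round(4),o['eef_rot'].round(4),o['grip_width'].round(4),o['force'].round(1))
a,_=grab('top'); b,_=grab('side')
cv2.imwrite('pics/c2.png',np.hstack([cv2.resize(a,(400,300)),cv2.resize(b,(400,300))]))
```

```text
Traceback (most recent call last):
AttributeError: 'float' object has no attribute 'round'
```

```bash
cat >> h.py <<'E'
def obs():
    o=ctrl.get_obs(); print(round(float(o['time_s']),2),'q',o['qpos'].round(3),'p',(o['ee_pos']*1000).round(1),'rot',np.round(o['eef_rot'],4),'R',(toR(o['ee_pos'])*1000).round(1),'F',o['force'].round(1),'w',round(float(o['grip_width']),4)); return o
E
python3 - <<'E'
from h import *
obs()
a,_=grab('top'); b,_=grab('side')
cv2.imwrite('pics/c2.png',np.hstack([cv2.resize(a,(400,300)),cv2.resize(b,(400,300))]))
E
```

```text
0.9 q [-0.868  0.092  1.77  -0.     1.28   0.413] p [ 322.7 -324.1  205.5] rot [3.1415e+00 1.0000e-04 2.9050e-01] R [[-281.4 -143.2  205.5]] F [-0.5 -0.1 -0. ] w 0.04
```

View pics/c2.png

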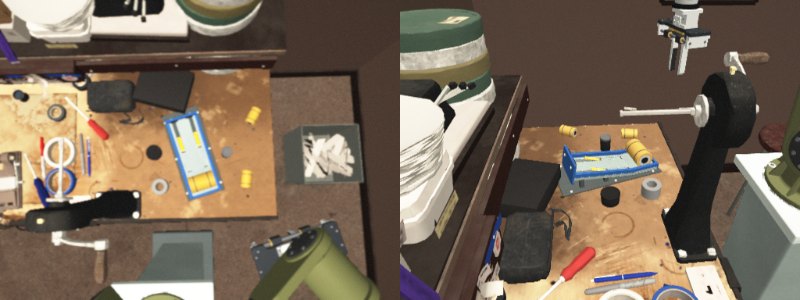

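Everything is still clear and the winder is well away. I continue to above the foot.

Scaled: -143 mm / 800 = -0.1788, 133 mm / 800 = 0.1663.

Emit:
arm_command --plan '[[[0.025,-0.0263,0,0,0,0,0.15],[0.05,-0.0525,0,0,0,0,0.15],[0.075,-0.0788,0,0,0,0,0.15],[0.1,-0.105,0,0,0,0,0.15],[0.125,-0.1313,0,0,0,0,0.15],[0.15,-0.1575,0,0,0,0,0.15],[0.1663,-0.1788,0,0,0,0,0.15],[0.1663,-0.1788,0,0,0,0,0.15],[0.1663,-0.1788,0,0,0,0,0.15]]]'

```text
time_s: 1.9
ee_pos: [0.4091, -0.15, 0.2053]
eef_rot: [-3.142, 0.0, 0.29]
force: [0.6, 0.7, 0.2]
grip_width: 0.0402
grip_force: 0.0
```

Run:
```python
from h import *
obs()
a,_=grab('top'); b,_=grab('side')
cv2.imwrite('pics/c3.png',np.hstack([cv2.resize(a,(400,300)),cv2.resize(b,(400,300))]))
```

```text
1.9 q [-0.435  0.042  1.823 -0.     1.276  0.845] p [ 409.1 -150.   205.3] rot [-3.1416e+00  4.0000e-04  2.9010e-01] R [[-148.9   -1.   205.3]] F [0.6 0.7 0.2] w 0.0402
```

View pics/c3.png

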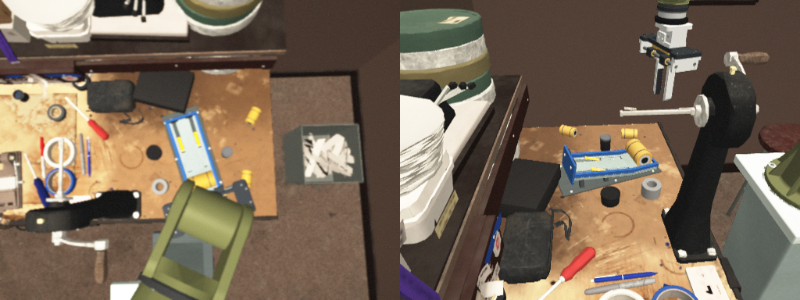

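Still clear, with the tool directly over the foot. Now I descend behind the lip, keeping the fingertips above it.

Scaled: 173 mm / 800 = 0.2163, 108 mm / 800 = 0.135.

Emit:
arm_command --plan '[[[0,-0.0013,0.0225,0,0,0,0.15],[0,-0.0013,0.045,0,0,0,0.15],[0,-0.0013,0.0675,0,0,0,0.15],[0,-0.0013,0.09,0,0,0,0.15],[0,-0.0013,0.1125,0,0,0,0.15],[0,-0.0013,0.135,0,0,0,0.15],[0,-0.0013,0.1575,0,0,0,0.15],[0,-0.0013,0.18,0,0,0,0.15],[0,-0.0013,0.1975,0,0,0,0.15],[0,-0.0013,0.21,0,0,0,0.15],[0,-0.0013,0.2163,0,0,0,0.15],[0,-0.0013,0.2163,0,0,0,0.15]]]'

```text
time_s: 3.2
ee_pos: [0.4087, -0.1486, 0.0322]
eef_rot: [-3.141, 0.001, 0.289]
force: [0.8, -0.5, -0.4]
grip_width: 0.0401
grip_force: 0.0
```

Run:
```python
from h import *
obs()
b,_=grab('side')
P=toW(np.array([[-90,0,40.]])/1000); u,v=proj('side',P)[0]; u,v=int(u),int(v); print(u,v)
cv2.imwrite('pics/c4.png',cv2.resize(b[v-75:v+60,u-110:u+70],None,fx=4.4,fy=4.4,interpolation=cv2.INTER_CUBIC))
```

```text
3.2 q [-0.433  0.293  1.993 -0.     0.856  0.849] p [ 408.7 -148.6   32.2] rot [-3.1412e+00  5.0000e-04  2.8920e-01] R [[-148.9    0.5   32.2]] F [ 0.8 -0.5 -0.4] w 0.0401
303 195
```

View pics/c4.png

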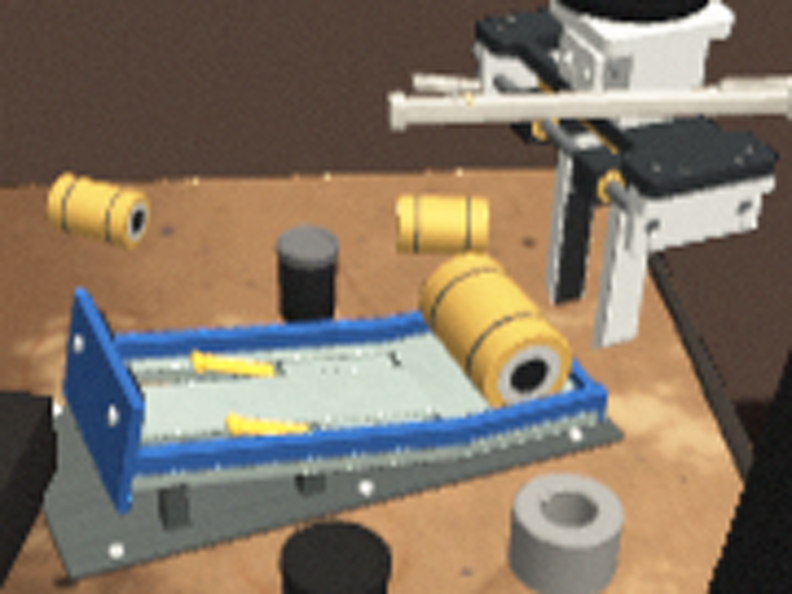

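The fingers are open side by side behind the sleeve, just beyond the lip, with both pawls up. I start the slow push on the level part.

Scaled: 28 mm / 800 = 0.035, 26 mm / 800 = 0.0325.

Emit:
arm_command --plan '[[[0.0038,0,0.0013,0,0,0,0.15],[0.0075,0,0.0025,0,0,0,0.15],[0.0113,0,0.0038,0,0,0,0.15],[0.015,0,0.0038,0,0,0,0.15],[0.0175,0,0.0038,0,0,0,0.15],[0.02,0,0.0038,0,0,0,0.15],[0.0225,0,0.0038,0,0,0,0.15],[0.025,0,0.0038,0,0,0,0.15],[0.0275,0,0.0038,0,0,0,0.15],[0.03,0,0.0038,0,0,0,0.15],[0.0325,0,0.0038,0,0,0,0.15],[0.035,0,0.0038,0,0,0,0.15]]]'

```text
time_s: 4.45
ee_pos: [0.4359, -0.1402, 0.0294]
eef_rot: [-3.142, 0.0, 0.29]
force: [-0.0, -0.4, 0.7]
grip_width: 0.0397
grip_force: 0.1
```

```bash
cat >> h.py <<'E'
def roller(name='side'):
    im,d=grab(name); hsv=cv2.cvtColor(im,cv2.COLOR_BGR2HSV); V,U=np.mgrid[:384,:512]
    m=(d>0)&(cv2.inRange(hsv,(15,110,60),(35,255,255))>0)
    X=toR(pts(name,np.c_[U[m],V[m]],d[m]))*1000
    tr=14+np.maximum(0,X[:,0]+55)*.1763
    Y=X[(abs(X[:,1])<42)&(X[:,0]>-135)&(X[:,0]<110)&(X[:,2]>tr+18)&(X[:,2]<tr+60)]
    from scipy.optimize import least_squares
    r=least_squares(lambda p:np.hypot(Y[:,0]-p[0],Y[:,2]-p[1])-25,[np.median(Y[:,0]),np.median(Y[:,2])-15],loss='soft_l1')
    a=Y[Y[:,1]>15]; b=Y[Y[:,1]<-15]
    print('roller x,z',r.x.round(1),'n',len(Y),'y',np.percentile(Y[:,1],[1,99]).round(1),'rms',np.sqrt(np.mean(r.fun**2)).round(2))
E
python3 - <<'E'
from h import *
obs(); roller()
E
```

```text
4.45 q [-0.391  0.341  1.934  0.     0.867  0.89 ] p [ 435.9 -140.2   29.4] rot [-3.1415  0.      0.2897] R [[-120.4    0.7   29.4]] F [-0.  -0.4  0.7] w 0.0397
roller x,z [-85.1  38. ] n 563 y [-38.1  39.7] rms 1.82
```

Scaled: 24 mm / 800 = 0.03, 22 mm / 800 = 0.0275.

Emit:
arm_command --plan '[[[0.0025,0,0,0,0,0,0.15],[0.005,0,0,0,0,0,0.15],[0.0075,0,0,0,0,0,0.15],[0.01,0,0,0,0,0,0.15],[0.0125,0,0,0,0,0,0.15],[0.015,0,0,0,0,0,0.15],[0.0175,0,0,0,0,0,0.15],[0.02,0,0,0,0,0,0.15],[0.0225,0,0,0,0,0,0.15],[0.025,0,0,0,0,0,0.15],[0.0275,0,0,0,0,0,0.15],[0.03,0,0,0,0,0,0.15]]]'

```text
time_s: 5.7
ee_pos: [0.4589, -0.1334, 0.0294]
eef_rot: [-3.142, 0.0, 0.29]
force: [-0.4, 0.2, 0.2]
grip_width: 0.04
grip_force: 0.1
```

Run:
```python
from h import *
obs(); roller()
```

```text
5.7 q [-0.359  0.378  1.88   0.     0.884  0.922] p [ 458.9 -133.4   29.4] rot [-3.1416  0.      0.2898] R [[-96.4   0.7  29.4]] F [-0.4  0.2  0.2] w 0.04
roller x,z [-61.   38.1] n 559 y [-37.7  39.7] rms 1.7
```

Scaled: 24 mm / 800 = 0.03, -3.2 mm / 800 = -0.004.

Emit:
arm_command --plan '[[[0.0025,0,0,0,0,0,0.15],[0.005,0,0,0,0,0,0.15],[0.0075,0,0,0,0,0,0.15],[0.01,0,-0.0005,0,0,0,0.15],[0.0125,0,-0.0009,0,0,0,0.15],[0.015,0,-0.0014,0,0,0,0.15],[0.0175,0,-0.0018,0,0,0,0.15],[0.02,0,-0.0023,0,0,0,0.15],[0.0225,0,-0.0026,0,0,0,0.15],[0.025,0,-0.0031,0,0,0,0.15],[0.0275,0,-0.0035,0,0,0,0.15],[0.03,0,-0.004,0,0,0,0.15]]]'

```text
time_s: 6.95
ee_pos: [0.4819, -0.1265, 0.0327]
eef_rot: [-3.142, 0.0, 0.29]
force: [-4.6, -1.1, 4.0]
grip_width: 0.04
grip_force: 2.4
```

Run:
```python
from h import *
obs(); roller()
```

```text
6.95 q [-0.33   0.409  1.823  0.     0.91   0.951] p [ 481.9 -126.5   32.7] rot [-3.1416  0.      0.2897] R [[-72.4   0.7  32.7]] F [-4.6 -1.1  4. ] w 0.04
roller x,z [-37.1  41.2] n 562 y [-37.   39.5] rms 1.73
```

Scaled: 24 mm / 800 = 0.03, -2.5 mm / 800 = -0.0031.

Emit:
arm_command --plan '[[[0.0025,0,-0.0005,0,0,0,0.15],[0.005,0,-0.0009,0,0,0,0.15],[0.0075,0,-0.0014,0,0,0,0.15],[0.01,0,-0.0018,0,0,0,0.15],[0.0125,0,-0.0023,0,0,0,0.15],[0.015,0,-0.0026,0,0,0,0.15],[0.0175,0,-0.0031,0,0,0,0.15],[0.02,0,-0.0035,0,0,0,0.15],[0.0225,0,-0.004,0,0,0,0.15],[0.025,0,-0.0044,0,0,0,0.15],[0.0275,0,-0.0049,0,0,0,0.15],[0.03,0,-0.0053,0,0,0,0.15]]]'

```text
time_s: 8.2
ee_pos: [0.5049, -0.1196, 0.0369]
eef_rot: [3.142, -0.0, 0.29]
force: [-3.7, -1.6, 3.3]
grip_width: 0.0397
grip_force: 2.2
```

Run:
```python
from h import *
obs(); roller()
```

```text
8.2 q [-0.303  0.44   1.763 -0.     0.939  0.978] p [ 504.9 -119.6   36.9] rot [ 3.1416 -0.      0.2898] R [[-48.4   0.7  36.9]] F [-3.7 -1.6  3.3] w 0.0397
roller x,z [-12.9  45.5] n 571 y [-37.8  40. ] rms 1.65
```

Scaled: 24 mm / 800 = 0.03, 22 mm / 800 = 0.0275.

Emit:
arm_command --plan '[[[0.0025,0,-0.0005,0,0,0,0.15],[0.005,0,-0.0009,0,0,0,0.15],[0.0075,0,-0.0014,0,0,0,0.15],[0.01,0,-0.0018,0,0,0,0.15],[0.0125,0,-0.0023,0,0,0,0.15],[0.015,0,-0.0026,0,0,0,0.15],[0.0175,0,-0.0031,0,0,0,0.15],[0.02,0,-0.0035,0,0,0,0.15],[0.0225,0,-0.004,0,0,0,0.15],[0.025,0,-0.0044,0,0,0,0.15],[0.0275,0,-0.0049,0,0,0,0.15],[0.03,0,-0.0053,0,0,0,0.15]]]'

```text
time_s: 9.45
ee_pos: [0.5279, -0.1128, 0.0411]
eef_rot: [-3.142, 0.0, 0.29]
force: [-5.4, -1.5, 4.4]
grip_width: 0.0398
grip_force: 2.6
```

Emit:
arm_command --plan '[[[0.0025,0,-0.0005,0,0,0,0.15],[0.005,0,-0.0009,0,0,0,0.15],[0.0075,0,-0.0014,0,0,0,0.15],[0.01,0,-0.0018,0,0,0,0.15],[0.0125,0,-0.0023,0,0,0,0.15],[0.015,0,-0.0026,0,0,0,0.15],[0.0175,0,-0.0031,0,0,0,0.15],[0.02,0,-0.0035,0,0,0,0.15],[0.0225,0,-0.004,0,0,0,0.15],[0.025,0,-0.0044,0,0,0,0.15],[0.0275,0,-0.0049,0,0,0,0.15],[0.03,0,-0.0053,0,0,0,0.15]]]'

```text
time_s: 10.65
ee_pos: [0.5508, -0.1059, 0.0453]
eef_rot: [-3.142, 0.0, 0.29]
force: [-5.2, -2.4, 3.6]
grip_width: 0.0397
grip_force: 2.8
```

Run:
```python
from h import *
obs(); roller()
```

```text
10.65 q [-0.255  0.506  1.636 -0.     1.     1.026] p [ 550.8 -105.9   45.3] rot [-3.1416e+00  1.0000e-04  2.8980e-01] R [[-0.5  0.7 45.3]] F [-5.2 -2.4  3.6] w 0.0397
roller x,z [34.9 53.9] n 593 y [-37.7  39.8] rms 1.68
```

Scaled: 24 mm / 800 = 0.03, -2.8 mm / 800 = -0.0035.

Emit:
arm_command --plan '[[[0.0025,0,-0.0005,0,0,0,0.15],[0.005,0,-0.0009,0,0,0,0.15],[0.0075,0,-0.0014,0,0,0,0.15],[0.01,0,-0.0018,0,0,0,0.15],[0.0125,0,-0.0023,0,0,0,0.15],[0.015,0,-0.0026,0,0,0,0.15],[0.0175,0,-0.0031,0,0,0,0.15],[0.02,0,-0.0035,0,0,0,0.15],[0.0225,0,-0.004,0,0,0,0.15],[0.025,0,-0.0044,0,0,0,0.15],[0.0275,0,-0.0049,0,0,0,0.15],[0.03,0,-0.0053,0,0,0,0.15]]]'

```text
time_s: 11.9
ee_pos: [0.5739, -0.0991, 0.0495]
eef_rot: [3.142, -0.0, 0.29]
force: [-5.3, -1.8, 2.5]
grip_width: 0.0398
grip_force: 2.2
```

Scaled: 14 mm / 800 = 0.0175, -2.5 mm / 800 = -0.0031.

Emit:
arm_command --plan '[[[0.0025,0,-0.0005,0,0,0,0.15],[0.005,0,-0.0009,0,0,0,0.15],[0.0075,0,-0.0014,0,0,0,0.15],[0.01,0,-0.0018,0,0,0,0.15],[0.0113,0,-0.002,0,0,0,0.15],[0.0125,0,-0.0023,0,0,0,0.15],[0.0138,0,-0.0024,0,0,0,0.15],[0.015,0,-0.0026,0,0,0,0.15],[0.0163,0,-0.0029,0,0,0,0.15],[0.0175,0,-0.0031,0,0,0,0.15]]]'

```text
time_s: 12.9
ee_pos: [0.5872, -0.0951, 0.052]
eef_rot: [3.142, -0.0, 0.29]
force: [-0.2, -0.3, 0.0]
grip_width: 0.0399
grip_force: 0.0
```

Run:
```python
from h import *
obs(); roller()
```

```text
12.9 q [-0.222  0.561  1.53   0.     1.051  1.059] p [587.2 -95.1  52. ] rot [ 3.1416 -0.      0.2898] R [[37.5  0.7 52. ]] F [-0.2 -0.3  0. ] w 0.0399
roller x,z [76.7 61.2] n 576 y [-37.3  39.4] rms 1.67
```

The sleeve has rolled past the pawls. I close the last few millimetres gently so that it touches the stop.

Scaled: 5 mm / 800 = 0.0063, 4.5 mm / 800 = 0.0056.

Emit:
arm_command --plan '[[[0.0013,0,-0.0003,0,0,0,0.15],[0.0025,0,-0.0005,0,0,0,0.15],[0.0038,0,-0.0006,0,0,0,0.15],[0.0044,0,-0.0008,0,0,0,0.15],[0.005,0,-0.0009,0,0,0,0.15],[0.0056,0,-0.001,0,0,0,0.15],[0.0063,0,-0.0011,0,0,0,0.15],[0.0063,0,-0.0011,0,0,0,0.15]]]'

```text
time_s: 13.75
ee_pos: [0.5918, -0.0938, 0.0529]
eef_rot: [-3.142, 0.0, 0.29]
force: [-5.1, -1.4, 4.2]
grip_width: 0.0395
grip_force: 2.5
```

Run:
```python
from h import *
obs(); roller()
```

```text
13.75 q [-0.218  0.568  1.515 -0.     1.058  1.063] p [591.8 -93.8  52.9] rot [-3.1416e+00  4.0000e-04  2.8980e-01] R [[42.3  0.7 52.9]] F [-5.1 -1.4  4.2] w 0.0395
roller x,z [77.7 61.5] n 574 y [-37.7  39.5] rms 1.72
```

Scaled: 1 mm / 800 = 0.0013, 0.8 mm / 800 = 0.001.

Emit:
arm_command --plan '[[[0.0005,0,-0.0001,0,0,0,0.15],[0.001,0,-0.0001,0,0,0,0.15],[0.0013,0,-0.0003,0,0,0,0.15],[0.0013,0,-0.0003,0,0,0,0.15]]]'

```text
time_s: 14.2
ee_pos: [0.5929, -0.0934, 0.0531]
eef_rot: [3.142, -0.0, 0.29]
force: [-3.7, -1.6, 3.2]
grip_width: 0.04
grip_force: 2.3
```

Scaled: 1 mm / 800 = 0.0013, 0.8 mm / 800 = 0.001.

Emit:
arm_command --plan '[[[0.0005,0,-0.0001,0,0,0,0.15],[0.001,0,-0.0001,0,0,0,0.15],[0.0013,0,-0.0003,0,0,0,0.15],[0.0013,0,-0.0003,0,0,0,0.15]]]'

```text
time_s: 14.6
ee_pos: [0.5939, -0.0931, 0.0533]
eef_rot: [3.142, -0.0, 0.29]
force: [-4.0, -1.9, 3.6]
grip_width: 0.0399
grip_force: 2.2
```

Run:
```python
from h import *
obs(); roller()
```

```text
14.6 q [-0.216  0.571  1.509  0.     1.061  1.065] p [593.9 -93.1  53.3] rot [ 3.1415e+00 -1.0000e-04  2.8980e-01] R [[44.5  0.7 53.3]] F [-4.  -1.9  3.6] w 0.0399
roller x,z [79.9 61.8] n 545 y [-37.7  39.7] rms 1.71
```

Scaled: 1 mm / 800 = 0.0013, 0.8 mm / 800 = 0.001.

Emit:
arm_command --plan '[[[0.0005,0,-0.0001,0,0,0,0.15],[0.001,0,-0.0001,0,0,0,0.15],[0.0013,0,-0.0003,0,0,0,0.15],[0.0013,0,-0.0003,0,0,0,0.15]]]'

```text
time_s: 15.05
ee_pos: [0.5946, -0.0929, 0.0534]
eef_rot: [-3.141, 0.001, 0.29]
force: [-7.1, -2.7, 4.2]
grip_width: 0.0399
grip_force: 3.2
```

Run:
```python
from h import *
obs(); roller()
im,d=load('side')
P=toW(np.array([[60,0,50.]])/1000); u,v=proj('side',P)[0]; u,v=int(u),int(v)
cv2.imwrite('pics/c5.png',cv2.resize(im[v-45:v+45,u-45:u+75],None,fx=6.5,fy=6.5,interpolation=cv2.INTER_CUBIC))
```

```text
15.05 q [-0.216  0.573  1.507 -0.     1.063  1.065] p [594.6 -92.9  53.4] rot [-3.1415e+00  6.0000e-04  2.8980e-01] R [[45.2  0.7 53.4]] F [-7.1 -2.7  4.2] w 0.0399
roller x,z [80.5 61.9] n 553 y [-38.6  39.6] rms 1.72
```

View pics/c5.png

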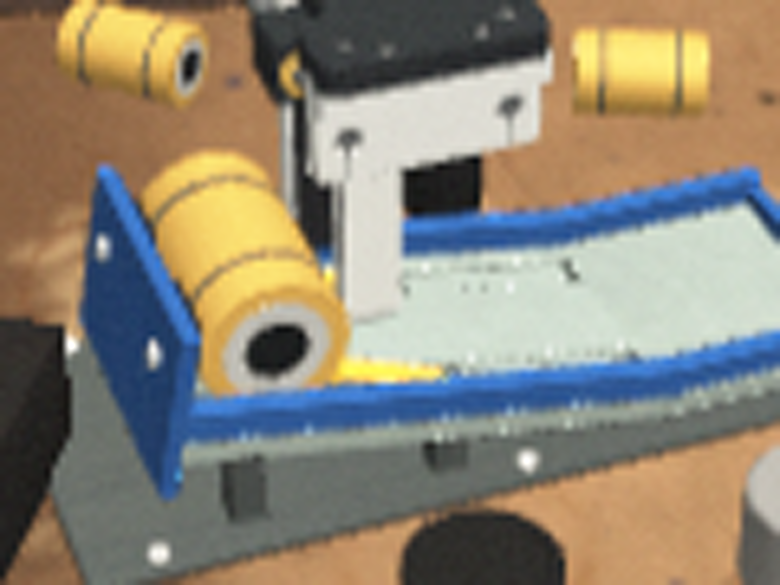

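The sleeve is at the blue stop (crop (240,270)) and a yellow pawl shows behind it at (390,370). The force is rising, which fits contact with the pad. I press a little more so both pawls are clear, then check.

Scaled: 0.8 mm / 800 = 0.001, 0.4 mm / 800 = 0.0005.

Emit:
arm_command --plan '[[[0.0005,0,-0.0001,0,0,0,0.15],[0.001,0,-0.0001,0,0,0,0.15],[0.001,0,-0.0001,0,0,0,0.15]]]'

```text
time_s: 15.4
ee_pos: [0.5947, -0.0929, 0.0533]
eef_rot: [-3.141, 0.002, 0.29]
force: [-10.5, -3.7, 5.7]
grip_width: 0.0398
grip_force: 5.8
```

Run:
```python
from h import *
obs(); roller()
im,d=load('side'); hsv=cv2.cvtColor(im,cv2.COLOR_BGR2HSV); V,U=np.mgrid[:384,:512]
m=(d>0)&(cv2.inRange(hsv,(22,150,120),(35,255,255))>0); X=toR(pts('side',np.c_[U[m],V[m]],d[m]))*1000
h=(X[:,2]-14-(X[:,0]+55)*.1763)*np.cos(np.deg2rad(10))
for s in(-1,1):
    k=(abs(X[:,1]-27*s)<8)&(X[:,0]>0)&(X[:,0]<60)&(h<14)&(h>-5)
    for b in range(0,60,8):
        q=k&(X[:,0]>=b)&(X[:,0]<b+8)
        if q.sum()>2: print('pawl',s,b,q.sum(),'h',np.percentile(h[q],[10,50,90]).round(1))
```

```text
15.4 q [-2.150e-01  5.740e-01  1.505e+00 -1.000e-03  1.065e+00  1.066e+00] p [594.7 -92.9  53.3] rot [-3.1411e+00  2.4000e-03  2.8980e-01] R [[45.3  0.7 53.3]] F [-10.5  -3.7   5.7] w 0.0398
roller x,z [80.7 62. ] n 546 y [-38.1  39.6] rms 1.66
pawl 1 32 3 h [1.8 3.9 3.9]
pawl 1 40 6 h [3.9 4.6 5.3]
pawl 1 48 7 h [5.6 6.3 7. ]
```

The force is 11 N with no further movement, so the sleeve is on the stop. To check the pawls I ease back 4 mm, keeping the fingers close behind it. With 2 mm of play the force should drop to zero.

Scaled: -6 mm / 800 = -0.0075, -5 mm / 800 = -0.0063.

Emit:
arm_command --plan '[[[-0.001,0,0.0001,0,0,0,0.15],[-0.002,0,0.0004,0,0,0,0.15],[-0.003,0,0.0005,0,0,0,0.15],[-0.004,0,0.0006,0,0,0,0.15],[-0.005,0,0.0009,0,0,0,0.15],[-0.0063,0,0.0009,0,0,0,0.15],[-0.0075,0,0.0009,0,0,0,0.15],[-0.0075,0,0.0009,0,0,0,0.15],[-0.0075,0,0.0009,0,0,0,0.15]]]'

```text
time_s: 16.35
ee_pos: [0.5899, -0.0943, 0.0529]
eef_rot: [3.142, -0.0, 0.29]
force: [-0.5, -0.4, 0.3]
grip_width: 0.0399
grip_force: 0.0
```

Run:
```python
from h import *
obs(); roller();
```

```text
16.35 q [-0.22   0.564  1.521  0.     1.056  1.061] p [589.9 -94.3  52.9] rot [ 3.1415e+00 -2.0000e-04  2.8980e-01] R [[40.3  0.7 52.9]] F [-0.5 -0.4  0.3] w 0.0399
roller x,z [76.6 61.3] n 581 y [-37.8  39.7] rms 1.75
```

Scaled: -3 mm / 800 = -0.0038, -2 mm / 800 = -0.0025.

Emit:
arm_command --plan '[[[-0.0013,0,0,0,0,0,0.15],[-0.0025,0,0,0,0,0,0.15],[-0.0038,0,0,0,0,0,0.15],[-0.0038,0,0,0,0,0,0.15],[-0.0038,0,0,0,0,0,0.15],[-0.0038,0,0,0,0,0,0.15]]]'

```text
time_s: 17.0
ee_pos: [0.587, -0.0952, 0.0528]
eef_rot: [3.142, -0.0, 0.29]
force: [0.1, -0.3, 0.1]
grip_width: 0.0404
grip_force: 0.0
```

Run:
```python
from h import *
obs(); roller(); roller(); roller()
im,d=load('side'); hsv=cv2.cvtColor(im,cv2.COLOR_BGR2HSV); V,U=np.mgrid[:384,:512]
m=(d>0)&(cv2.inRange(hsv,(22,150,120),(35,255,255))>0); X=toR(pts('side',np.c_[U[m],V[m]],d[m]))*1000
h=(X[:,2]-14-(X[:,0]+55)*.1763)*np.cos(np.deg2rad(10))
for s in(-1,1):
    k=(abs(X[:,1]-27*s)<8)&(X[:,0]>0)&(X[:,0]<60)&(h<14)&(h>-5)
    for b in range(0,64,8):
        q=k&(X[:,0]>=b)&(X[:,0]<b+8)
        if q.sum()>2: print('pawl',s,b,q.sum(),'h',np.percentile(h[q],[10,50,90]).round(1))
# track reading bias near the pawl
m=(d>0); X=toR(pts('side',np.c_[U[m],V[m]],d[m]))*1000; h=(X[:,2]-14-(X[:,0]+55)*.1763)*.985
k=(abs(X[:,1]-8)<12)&(X[:,0]>0)&(X[:,0]<30); print('track bias',np.percentile(h[k],[10,50,90]).round(1))
P=toW(np.array([[60,0,50.]])/1000); u,v=proj('side',P)[0]; u,v=int(u),int(v)
cv2.imwrite('pics/c6.png',cv2.resize(im[v-25:v+35,u-35:u+45],None,fx=9.5,fy=9.5,interpolation=cv2.INTER_CUBIC))
```

```text
17.0 q [-0.222  0.559  1.53  -0.     1.052  1.059] p [587.  -95.2  52.8] rot [ 3.1416 -0.      0.2898] R [[37.3  0.7 52.8]] F [ 0.1 -0.3  0.1] w 0.0404
roller x,z [76.6 61.3] n 577 y [-36.8  39.5] rms 1.75
roller x,z [76.8 61.2] n 575 y [-37.6  39.7] rms 1.72
roller x,z [76.7 61.3] n 574 y [-37.7  39.5] rms 1.68
pawl -1 32 3 h [2.1 2.7 2.8]
pawl 1 32 3 h [1.5 2.6 3.1]
pawl 1 40 6 h [3.8 4.3 6.3]
pawl 1 48 5 h [5.3 5.5 6.3]
track bias [ -2.   -0.7 221.5]
```

View pics/c6.png

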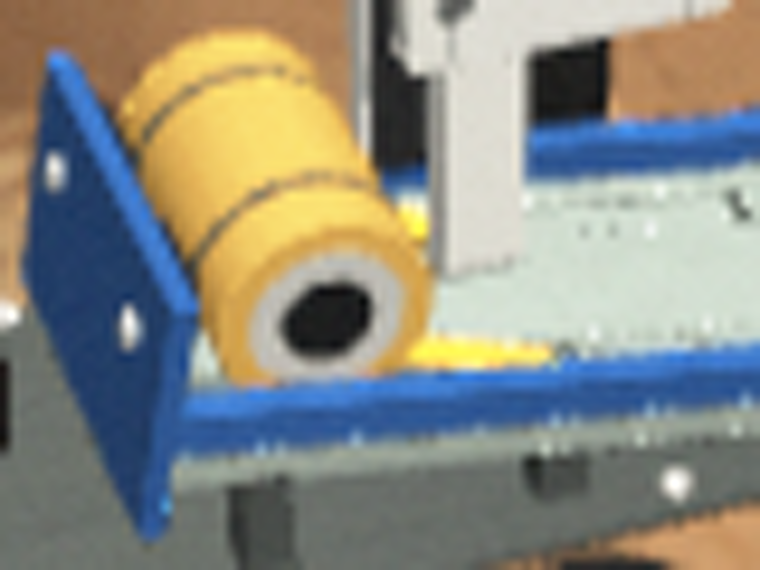

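The sleeve is held behind the pawls (crop sleeve (280,210), pawls at (480,352) and (412,220)). It rests about 4 mm off the stop, though, rather than the stated 2 mm. I compare the near pawl's upper edge in the saved pictures (untouched, at the stop, now) to see whether it is fully up.

Run:
```python
from h import *
u,v=proj('side',toW(np.array([[60,0,50.]])/1000))[0]; u,v=int(u),int(v)
src={'start':('pics/c4.png',193,120,4.4),'stop':('pics/c5.png',u-45,v-45,6.5),'rest':('pics/c6.png',u-35,v-25,9.5)}
for y in(22.5,31.5): 
  for x,hh in((20,2),(36,5),(50,8),(58,10)): print('expect up',x,y,proj('side',toW(np.array([[x-hh*.17,y,14+(x+55)*.1763+hh*.98]])/1000)).round(1))
for k,(f,u0,v0,s) in src.items():
    im=cv2.imread(f); hsv=cv2.cvtColor(im,cv2.COLOR_BGR2HSV).astype(int)
    out=[]
    for uu in range(246,268,2):
        c=int((uu-u0+.5)*s); col=hsv[:,c-2:c+3].mean(1)
        r=[i for i in range(len(col)) if 211<(i/s+v0)<224 and col[i,1]>140 and 18<col[i,0]<36]
        out.append((uu,round(min(r)/s+v0,1),round(max(r)/s+v0,1)) if r else (uu,))
    print(k,out)
```

```text
expect up 20 22.5 [[262.2 215.4]]
expect up 36 22.5 [[255.4 214.9]]
expect up 50 22.5 [[249.4 214.2]]
expect up 58 22.5 [[245.9 213.8]]
expect up 20 31.5 [[263.7 217.9]]
expect up 36 31.5 [[256.9 217.3]]
expect up 50 31.5 [[250.8 216.7]]
expect up 58 31.5 [[247.4 216.3]]
start [(246, 215.2, 218.4), (248, 215.7, 218.2), (250, 216.1, 218.2), (252, 216.1, 218.2), (254, 216.4, 217.7), (256, 216.6, 218.0), (258, 217.0, 217.7), (260, 216.8, 217.5), (262,), (264,), (266,)]
stop [(246, 211.1, 218.6), (248, 211.1, 218.2), (250, 216.2, 218.2), (252, 216.3, 218.3), (254, 216.5, 217.8), (256, 216.6, 218.2), (258, 217.1, 217.7), (260, 216.9, 217.4), (262,), (264,), (266,)]
rest [(246, 216.7, 218.5), (248, 211.1, 218.2), (250, 216.1, 218.2), (252, 216.2, 218.3), (254, 216.4, 217.8), (256, 216.6, 218.1), (258, 217.2, 217.8), (260, 216.8, 217.5), (262,), (264,), (266,)]
```

The pawl's edge sits at the same pixels (within 0.1) untouched, at the stop and now. Both pawls are therefore fully up behind the sleeve. I back off and rise clear.

Scaled: -130 mm / 800 = -0.1625, -115 mm / 800 = -0.1438.

Emit:
arm_command --plan '[[[-0.005,0,0,0,0,0,0.15],[-0.01,0,-0.0013,0,0,0,0.15],[-0.0175,0,-0.005,0,0,0,0.15],[-0.025,0,-0.0125,0,0,0,0.15],[-0.0313,0,-0.025,0,0,0,0.15],[-0.0375,0,-0.0438,0,0,0,0.15],[-0.05,0,-0.0688,0,0,0,0.15],[-0.0688,0,-0.0938,0,0,0,0.15],[-0.0938,0,-0.1188,0,0,0,0.15],[-0.1188,0,-0.1438,0,0,0,0.15],[-0.1438,0,-0.1625,0,0,0,0.15],[-0.1438,0,-0.1625,0,0,0,0.15]]]'

```text
time_s: 18.35
ee_pos: [0.4762, -0.1288, 0.1862]
eef_rot: [3.139, -0.004, 0.289]
force: [-0.1, 0.7, -0.0]
grip_width: 0.0401
grip_force: 0.0
```

Run:
```python
from h import *
obs(); roller()
a,_=grab('top'); im,_=load('side')
cv2.imwrite('pics/c7.png',np.hstack([cv2.resize(a[120:270,200:350],(400,400)),cv2.resize(im[130:290,190:350],(400,400))]))
```

```text
18.35 q [-0.338  0.188  1.706 -0.     1.242  0.944] p [ 476.2 -128.8  186.2] rot [ 3.1387 -0.0038  0.2889] R [[-7.850e+01  1.000e-01  1.862e+02]] F [-0.1  0.7 -0. ] w 0.0401
roller x,z [76.7 61.2] n 569 y [-37.4  39.3] rms 1.68
```

View pics/c7.png

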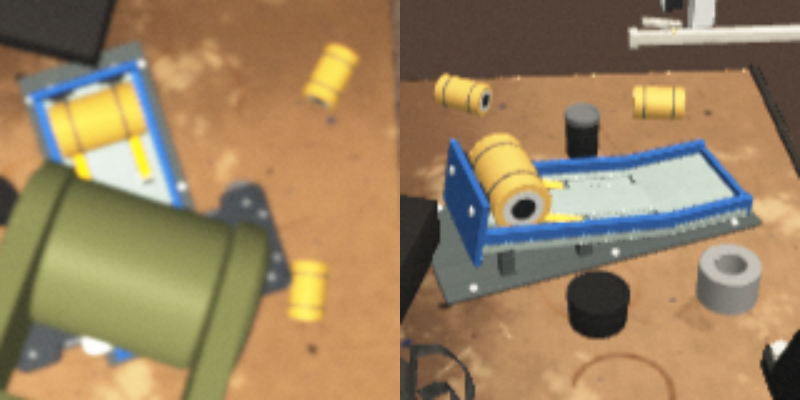

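The sleeve lies at the stop (right panel (510,180)) with both pawls up behind it at (560,184) and (565,217). The cans and core are where they were, and the gripper is clear. I hand in.

```bash
python3 -c "
from station import ctrl
print(ctrl.hand_in())"
```

```text
the job is handed in; nothing more can be done
None
```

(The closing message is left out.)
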